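# Strip the stop collar from the tube mixer's axle and lock its rotor with the R-clip

## Robot

A 7-joint arm with a two-finger parallel gripper is mounted at the origin on the work surface. World frame = base frame: x ahead of the robot, y to its left, z up, the work surface at z = 0. Lengths are in m, angles in rad, forces in N, time in s.
With the tool pointing down it reaches from about 0.425 to 0.925 m from the base axis. Payload 6.8 kg.
Tool frame: the origin (TCP) lies between the finger pads; the fingertips stand finger_overhang ahead of it and the grasp point (between the pads) lies 6 mm ahead of it (finger_overhang is the distance from the TCP to the fingertips, in m); z points along the fingers, y is the line along which they close (so a half turn about z gives the same grasp; the last joint's range is limited). The gripper opens to 85 mm and grips with 20 to 120 N. Pads are 22 mm wide; open, the fingers measure 114 mm over their backs; the gripper's body (76 mm by 85 mm) begins 54 mm behind the grasp point. The pads swing forward as they close: fully open they stand 13 mm farther back than shut.
Start: joints at [-0.108, 0.477, 0.022, 1.555, -0.011, 1.109, -0.083], TCP at [0.675, 0, 0.256] pointing down, gripper open.
Joint ranges: [-2.96, 2.96], [-0.34, 2.1], [-1.41, 1.46], [0.24, 2.44], [-1.37, 4.51], [0.17, 1.92], [-2.96, 2.96]. Speed limits (rad/s): [2.39, 2.39, 3.14, 3.14, 3.14, 3.14, 3.14].

## Interface

Orientations are given as a unit quaternion [w, x, y, z].
In Python, from station import * gives the robot as it stands.
- The arm moves only by the tool drive_tool, never from a script. Its argument "increments" is a list of rows, each an object of numbers: "claw": the finger opening in m, from 0 to 0.0854; "dx", "dy", "dz": the shift along the tool's x, y, z in m; "wx", "wy", "wz": the turn, a rotation vector about the tool's x, y, z in degrees. A call has 1 to 20 rows; each row shifts and turns the commanded pose from where the row before left it, along the tool's axes as they then stand; what a row does not reach is not made up. A row lasts 1/8 s, in which the tool goes at most 62.5 mm and 10.7 degrees, less where a joint would pass 70% of its speed; a pose out of reach is approached as far as the arm can. A call with a gripper value outside its range is refused whole. The fingers move at their own pace and stop on an object; "newtons" is the grip in N (left out, the last holds). Time passes only in rows, so rows that do not move let the fingers close. It gives the time, the measured TCP pose, the force, the opening and the grip force at its end, in the units of the state.
- get_obs(): the state, without advancing time (a new reading comes with each control period).
- read_camera(name): name is "scene" or "side" or "wrist"; returns (picture, depth): 480x640x3 uint8, red, green, blue; 480x640 float32, m along the optical axis (not along the pixel's ray), 0 where there is no reading.
- calibration(name): a dict with "intrinsics" (3x3 intrinsics, pixels), "R" (3x3) and "t" (3): a world point X has camera coordinates R X + t; the wrist camera has in their place "mount" (4x4, takes a point from camera to tool coordinates, whose origin is the TCP and whose axes are the flange's). Camera axes: x right, y down, z forward; pixel columns grow to the right and rows downward; lengths in m; the calibration is good to about 2 mm. A picture is of the moment at which its call begins: read the wrist's pose just before it. calibration takes no time and is no camera call.
- hand_in(): hands the job in; it is judged then, once.
The state is a dict: "t": time; "q": joint angles; "joint_vel": joint speeds; "joint_torque": joint torques, N m; "eef_pos": TCP position; "tool_rot": TCP orientation; "contact_force": force on the tool from outside, world axes, zero at the start; "torque": the same for the moment, N m; "gripper_width": opening from 0.0 (shut) to 1.0 (fully open); "grasp_force": force on a finger pad.
Only numpy, scipy, OpenCV 4.12 (cv2) and the standard library are available. Lean on these libraries where they do the work, as an engineer would, in place of code of your own. Each camera call takes 0.05 s, during which the arm holds its last target. There are 200 camera calls.

## Task

Slide the metal stop collar off the free end of the tube mixer's axle and lay it in the steel tray without dropping it. Then take the R-clip from its stand and push it down onto the axle from above until it is fully home: straight leg right through the cross-hole that the collar had covered, bent leg snapped round the side of the axle, clip upright. Leave the jar, the vial and the cup where they are.

Things in the scene. Friction and masses are not known exactly. Their poses are not given: they have to be found in the camera images.
- mixer: Fixed cream tube mixer. Origin on the counter straight below the axle's cross-hole; axle level along its y, free end towards -y. Towards +y: rotor hub (38 mm diameter, y 26 to 102 mm), rotor disc (144 mm diameter, y 100 to 116, tube ends out to y 78), motor housing (140 wide, 185 mm high, y 140 to 250). Base plate 120 mm wide, 12 mm high, y -10 to 260 mm
- hole (a point): Middle of the vertical cross-hole on the axle's centre line, 130 mm above the counter; axes as the mixer: y along the axle (away from its free end), z up. The steel axle is 30 mm in diameter, so its top is 15 mm higher. The hole is 9 x 9 mm, goes right through, its upper mouth widened to 13 mm across the axle
- axle_end (a point): Centre of the axle's free end face, 40 mm from the hole towards the mixer's -y
- collar: Loose aluminium stop collar: a ring 54 mm outside diameter, 36 mm bore, 30 mm long, about 0.12 kg. Origin at its centre, y axis along the bore. At first it hangs on the axle over the cross-hole, its centre 3 mm below the axle's centre line and within 6 mm of the hole along the axle. It slides off over the free end; the hub stops it the other way
- clip: Loose R-clip of 6 mm steel wire, 112 mm tall, 65 g. Origin at the straight leg's tip, z up along that leg (80 mm), x towards the bent leg, y across its flat plane. At first upright in the stand's slot, leaning up to 3 degrees. Home: straight leg through the hole, the point 45 mm above its tip on the axle's centre line, clip's plane square to the axle, bent leg on either side
- bentleg (a joint): Spring angle of the clip's bent leg (rad, 0 relaxed, grows outward; about 0.15 as it passes the axle, 0.05 at home). It bows round an axle centred 45 mm above the straight leg's tip, pinches in to x 12 mm at z 30 mm, flares to x 24 mm at z 15 mm (clip frame). Pushing it over the axle takes 5 to 10 N; it then snaps and holds, and pushed further it stops firmly
- clip_eye (a point): Centre of the R-clip's eye, a double coil 40 mm in diameter and 12 mm thick (across the clip's plane): x 8 mm, z 92 mm in the clip's frame. Grip the clip here across its flat sides
- clip_seat (a point): Point on the straight leg 45 mm above its tip, which comes to the point hole when the clip is home
- stand: Fixed cream block 70 x 50 x 65 mm high (x, y, z) with two open-topped holes 53 mm deep and 7.6 mm wide in y: one 7.6 mm long for the R-clip's straight leg, one 19.4 mm long for its bent leg. Origin at the centre of its underside; the straight leg stands 12 mm from the middle towards -x, its tip 12 mm above the counter
- tray: Fixed steel tray 170 x 130 mm (x, y), 30 mm high, walls 4 mm, inner floor about 5 mm above the counter. Origin at the centre of its underside
- jar: Bystander: white jar, 52 mm diameter, 65 mm high; origin at the centre of its underside
- vial: Bystander: amber vial, 36 mm diameter, 75 mm high; origin at the centre of its underside
- cup: Bystander: clear cup, 66 mm diameter, 70 mm high; origin at the centre of its underside
There are look-alikes about, which are no part of the job. What is shaped like the collar but blue is not meant.

How it is judged:
By the outcome, as a careful person would: the job done as asked, in the order asked, and still so for the second after the job is handed in, with the robot touching nothing.
It also fails if it takes over 56 s, if anything falls off the work surface, if the arm or the gripper's body presses on something with over 40 N, if the wrist force passes 120 N, or if a joint passes its speed limit or range.

## Working session

There is one attempt and no reset: what is moved stays moved. The work goes in short steps, Python scripts to look and compute and a tool call to move; the robot and the scene stay as the last step left them, time stands still between calls to the robot, and variables do not carry over. Pictures are saved under pics/ and viewed, at most 10 in all, crops included, and the job is handed in when it is done.

Besides the shell and the picture viewer there is one more tool, called after "Call:" as name(argument=value, ...) on one line, values as JSON. drive_tool: Moves the arm, as the interface text tells. Its arguments: {"type":"object","properties":{"increments":{"type":"array","items":{"type":"object","properties":{"claw":{"type":"number"},"dx":{"type":"number"},"dy":{"type":"number"},"dz":{"type":"number"},"wx":{"type":"number"},"wy":{"type":"number"},"wz":{"type":"number"}}}},"newtons":{"type":"number"}},"required":["increments"]}

```bash
mkdir -p pics; ls
python3 - <<'E'
from station import *
import cv2,numpy as np
o=get_obs();print(o)
for n in ["scene","side","wrist"]:
    p,d=read_camera(n);cv2.imwrite(f"pics/{n}0.png",p[:,:,::-1]);np.save(f"pics/{n}0.npy",d)
    print(n,calibration(n))
E
```

```text
pics
{'t': 0.0, 'q': array([-0.10808106,  0.47779123,  0.02234581,  1.55644409, -0.01146768,
        1.10929275, -0.0831075 ]), 'joint_vel': array([ 1.41471534e-03, -5.56661261e-04,  1.14352812e-03,  6.98481091e-05,
        1.68215312e-04, -7.29546489e-04, -3.20792856e-04]), 'joint_torque': array([-5.45967814e-04, -5.96443820e+01,  1.60769675e+00, -2.81194621e+01,
        1.24063640e-02,  9.39900521e-03,  2.20753498e-05]), 'eef_pos': array([ 6.74459821e-01, -3.62206664e-05,  2.55334856e-01]), 'tool_rot': array([-5.77685229e-04,  7.07104985e-01,  7.07108000e-01, -6.94800953e-04]), 'contact_force': array([ 0.24042291, -0.19139004, -0.40994131]), 'torque': array([-0.04495391, -0.01763357,  0.00037673]), 'grasp_force': 0.0, 'gripper_width': 1.0012587200663658}
scene {'intrinsics': array([[477.82242416,   0.        , 316.1537979 ],
       [  0.        , 477.82242416, 236.78525458],
       [  0.        ,   0.        ,   1.        ]]), 'R': array([[ 0.49709398,  0.86755674, -0.01558462],
       [ 0.56986709, -0.33996231, -0.74811572],
       [-0.65433101,  0.36300266, -0.66338525]]), 't': a
[... 252 characters left out ...]
5002507,  0.00451832],
       [-0.0760322 , -0.52655671, -0.84673321],
       [ 0.12941036,  0.83679777, -0.53199854]]), 't': array([-0.51681405,  0.09667537,  1.01893543])}
wrist {'intrinsics': array([[375.57395942,   0.        , 314.98693413],
       [  0.        , 375.57395942, 239.42872705],
       [  0.        ,   0.        ,   1.        ]]), 'mount': array([[ 4.94049456e-04, -9.53207499e-01, -3.02316424e-01,
         7.80166971e-02],
       [ 9.99999861e-01,  4.14820456e-04,  3.26278727e-04,
         2.27740629e-04],
       [-1.85604293e-04, -3.02316543e-01,  9.53207571e-01,
        -1.17240254e-01],
       [ 0.00000000e+00,  0.00000000e+00,  0.00000000e+00,
         1.00000000e+00]])}
```

View pics/scene0.png

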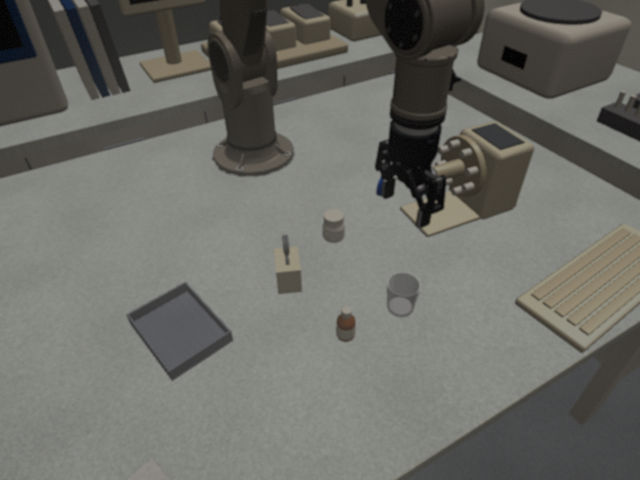

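View pics/side0.png

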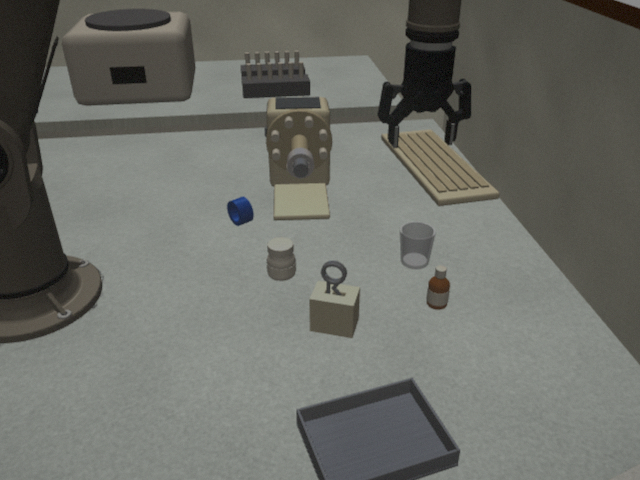

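```bash
cat > h.py <<'E'
import numpy as np,cv2
from station import *
from scipy.spatial.transform import Rotation as Ro
def world(n,d,o=None):
    c=calibration(n);K=c["intrinsics"]
    v,u=np.mgrid[:480,:640]
    P=np.stack([(u-K[0,2])/K[0,0]*d,(v-K[1,2])/K[1,1]*d,d],-1)
    if n=="wrist":
        q=o["tool_rot"];M=c["mount"];P=P@M[:3,:3].T+M[:3,3]
        return P@Ro.from_quat(q,scalar_first=True).as_matrix().T+o["eef_pos"]
    return (P-c["t"])@c["R"]
def crop(p,r,s,name):
    a,b,c,e=r;cv2.imwrite(name,cv2.resize(p[b:e,a:c],None,fx=s,fy=s,interpolation=cv2.INTER_CUBIC))
E
python3 - <<'E'
from h import *
p=cv2.imread("pics/side0.png")
a=cv2.resize(p[90:225,220:350],None,fx=3,fy=3,interpolation=cv2.INTER_CUBIC)
b=cv2.resize(p[250:340,295:365],None,fx=4.5,fy=4.5,interpolation=cv2.INTER_CUBIC)
h=max(a.shape[0],b.shape[0]);out=np.zeros((h,a.shape[1]+b.shape[1],3),np.uint8)
out[:a.shape[0],:a.shape[1]]=a;out[:b.shape[0],a.shape[1]:]=b
cv2.imwrite("pics/c1.png",np.clip(out*1.6,0,255));print(out.shape)
W=world("side",np.load("pics/side0.npy"))
for n,u,v in [("baseFL",276,216),("baseFR",327,216),("baseTL",280,190),("collarface",292,158),("ctop",300,148),("axend",301,166),("stand",322,292),("standF",333,315),("eyeL",323,272),("eyeT",334,263),("eyeR",345,272),("eyeB",334,282),("trayA",298,410),("trayB",411,382),("trayC",457,452),("jar",281,243),("vial",440,270),("cup",417,250),("blue",240,210)]:
    print(n,W[v,u].round(4))
E
```

```text
(405, 705, 3)
baseFL [0.4411 0.2056 0.0089]
baseFR [0.548  0.1935 0.0071]
baseTL [0.4585 0.3151 0.0134]
collarface [0.4781 0.1992 0.1422]
ctop [0.4973 0.226  0.151 ]
axend [0.4925 0.1676 0.1383]
stand [ 0.4897 -0.1436  0.0647]
standF [ 0.5026 -0.1737  0.0411]
eyeL [ 0.4913 -0.1439  0.1032]
eyeT [ 0.5071 -0.1509  0.1231]
eyeR [ 0.5236 -0.1552  0.1078]
eyeB [ 0.5072 -0.1525  0.0887]
trayA [ 0.4293 -0.3467  0.0312]
trayB [ 0.5897 -0.316   0.0271]
trayC [ 0.6143 -0.4367  0.0268]
jar [0.4377 0.0101 0.0643]
vial [ 0.6873 -0.1247  0.0739]
cup [ 0.6817 -0.0168  0.0441]
blue [0.3677 0.1855 0.0403][ WARN:0@0.168] global loadsave.cpp:1063 imwrite_ Unsupported depth image for selected encoder is fallbacked to CV_8U.
```

View pics/c1.png

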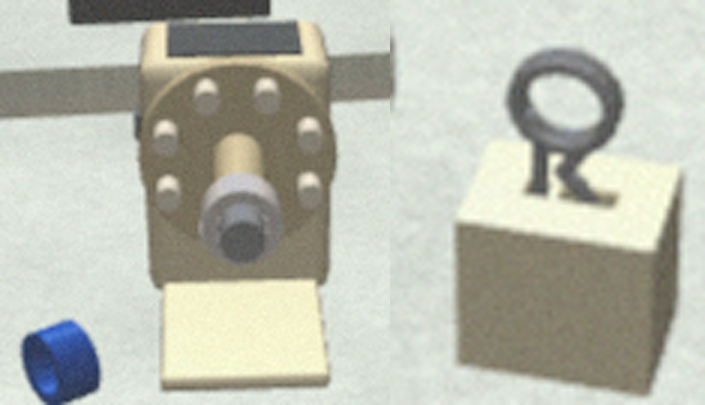

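Run:
```python
from h import *
import station
print([x for x in dir(station) if not x.startswith('__')])
W=world("side",np.load("pics/side0.npy"))
def box(m,n):
    q=W[m]; r=cv2.minAreaRect((q[:,:2]*1000).astype(np.float32)); print(n,len(q),r,q[:,2].mean())
X,Y,Z=W[...,0],W[...,1],W[...,2]
m=(abs(Z-.012)<.004)&(X>.40)&(X<.6)&(Y>.17)&(Y<.27);box(m,"base")
m=(abs(Z-.065)<.006)&(abs(X-.5)<.06)&(Y>-.2)&(Y<-.08);box(m,"stand")
m=(abs(Z-.028)<.007)&(X>.38)&(X<.65)&(Y<-.28);box(m,"tray")
v,u=np.mgrid[:480,:640]
# stand front face
m=(u>312)&(u<350)&(v>305)&(v<325);q=W[m];k=np.polyfit(q[:,0],q[:,1],1);print("standfront yaw",np.degrees(np.arctan(k[0])))
m=(u>=268)&(u<332)&(v>100)&(v<160)&(Y>.29)&(Z>.08)&(Z<.2);q=W[m];print(len(q))
A=np.c_[q[:,0],q[:,2],np.ones(len(q))];
y=q[:,1]
for _ in range(8):
    k=np.linalg.lstsq(A,y,rcond=None)[0];r=y-A@k;g=abs(r)<max(.004,1.5*np.median(abs(r)));A,y=A[g],y[g]
print("disc yaw",np.degrees(np.arctan(k[0])),k,len(y))
# clip eye
m=(Z>.075)&(Z<.13)&(abs(X-.507)<.04)&(abs(Y+.15)<.04);q=W[m];c=q.mean(0);print("eye",len(q),c,q.min(0),q.max(0));k=np.polyfit(q[:,0],q[:,1],1);print("eye yaw",np.degrees(np.arctan(k[0])))
U,S,V=np.linalg.svd(q-c);print(V,S)
# axle end / collar
m=(u>280)&(u<320)&(v>140)&(v<182)&(Y<.235)&(Z>.09);q=W[m];print("collar+axle",len(q),q.min(0),q.max(0))
```

```text
['PlanningError', 'calibration', 'finger_overhang', 'get_obs', 'hand_in', 'read_camera']
base 957 ((496.5637512207031, 232.83206176757812), (79.54816436767578, 119.81266784667969), 86.33589935302734) 0.011755495393833505
stand 927 ((508.4933166503906, -147.1091766357422), (53.40572738647461, 70.65924835205078), 67.11856842041016) 0.06452560767069189
tray 2196 ((521.9638671875, -389.1461486816406), (170.91000366210938, 133.27821350097656), 11.09139633178711) 0.027400603873474767
standfront yaw 23.25499034468826
2889
disc yaw -3.6346500696212765 [-0.06352184  0.05618539  0.33214045] 1007
eye 386 [ 0.50571274 -0.14875131  0.10319005] [ 0.48703851 -0.1604725   0.0750074 ] [ 0.52614638 -0.13525771  0.12427244]
eye yaw -20.113827053950594
[[ 0.17822778 -0.05819638  0.98226679]
 [ 0.90702189 -0.37731751 -0.18692988]
 [-0.38150511 -0.92425358  0.01446307]] [0.28637089 0.2128953  0.06570886]
collar+axle 687 [ 0.38644914 -0.8792729   0.09968996] [0.52076269 0.22793388 0.62626555]
```

Call:
drive_tool(increments=[{"dx": 0.022,"dy": -0.0225},{"dx": 0.022,"dy": -0.0225},{"dx": 0.022,"dy": -0.0225},{"dx": 0.022,"dy": -0.0225},{"dx": 0.022,"dy": -0.0225},{"dx": 0.022,"dy": -0.0225},{"dx": 0.022,"dy": -0.0225},{"dx": 0.021,"dy": -0.0225,"wz": 3.65},{}], newtons=40)

```text
schema error: expected keys claw, dx, dy, dz, wx, wy, wz
```

Run:
```python
from h import *
import station
print(station.finger_overhang)
o=get_obs();print(o["eef_pos"],o["tool_rot"],o["contact_force"])
p,d=read_camera("wrist");cv2.imwrite("pics/w1.png",p[:,:,::-1]);np.save("pics/w1.npy",d)
W=world("wrist",d,o);np.save("pics/w1W.npy",W)
th=np.radians(-3.65);R=np.array([[np.cos(th),-np.sin(th)],[np.sin(th),np.cos(th)]])
L=(W[...,:2]-[.4947,.2031])@R
m=(abs(W[...,2]-.012)<.004)&(d>0)
# axis-height profile along y
for yy in np.arange(-.05,.03,.003):
    k=(abs(L[...,1]-yy)<.0015)&(abs(L[...,0])<.04)&(W[...,2]>.1)&(W[...,2]<.17)
    if k.sum()>5:
        t=W[k][:,2];print(yy.round(3),k.sum(),np.percentile(t,95).round(4),L[k][:,0].min().round(4),L[k][:,0].max().round(4))
```

```text
0.025
[ 6.74575128e-01 -2.37579944e-05  2.55537084e-01] [-4.60511968e-04  7.07113896e-01  7.07099303e-01 -5.49879892e-04] [ 0.05737893 -0.36215156  0.08634939]
```

View pics/w1.png

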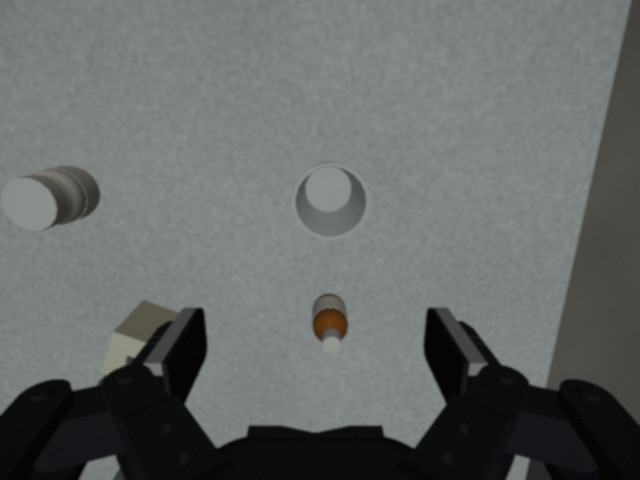

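Call:
drive_tool(increments=[{"claw": 0.0854,"dx": 0.022,"dy": -0.0225,"dz": 0,"wx": 0,"wy": 0,"wz": 0},{"claw": 0.0854,"dx": 0.022,"dy": -0.0225,"dz": 0,"wx": 0,"wy": 0,"wz": 0},{"claw": 0.0854,"dx": 0.022,"dy": -0.0225,"dz": 0,"wx": 0,"wy": 0,"wz": 0},{"claw": 0.0854,"dx": 0.022,"dy": -0.0225,"dz": 0,"wx": 0,"wy": 0,"wz": 0},{"claw": 0.0854,"dx": 0.022,"dy": -0.0225,"dz": 0,"wx": 0,"wy": 0,"wz": 0},{"claw": 0.0854,"dx": 0.022,"dy": -0.0225,"dz": 0,"wx": 0,"wy": 0,"wz": 0},{"claw": 0.0854,"dx": 0.022,"dy": -0.0225,"dz": 0,"wx": 0,"wy": 0,"wz": 0},{"claw": 0.0854,"dx": 0.006,"dy": -0.0225,"dz": 0,"wx": 0,"wy": 0,"wz": 3.65},{"claw": 0.0854,"dx": 0,"dy": 0,"dz": 0,"wx": 0,"wy": 0,"wz": 0},{"claw": 0.0854,"dx": 0,"dy": 0,"dz": 0,"wx": 0,"wy": 0,"wz": 0}], newtons=40)

```text
t: 1.45
eef_pos: [0.4958, 0.1595, 0.2564]
tool_rot: [0.0, 0.729, 0.684, 0.0]
contact_force: [0.7, 0.1, -0.6]
gripper_width: 1.0
grasp_force: 0.0
```

Run:
```python
from h import *
o=get_obs();print(o["t"],o["eef_pos"],o["tool_rot"],o["contact_force"])
p,d=read_camera("wrist");cv2.imwrite("pics/w2.png",p[:,:,::-1]);np.save("pics/w2.npy",d)
W=world("wrist",d,o);np.save("pics/w2W.npy",W)
th=np.radians(-3.65);R=np.array([[np.cos(th),-np.sin(th)],[np.sin(th),np.cos(th)]])
L=(W[...,:2]-[.4947,.2031])@R
for yy in np.arange(-.05,.03,.003):
    k=(abs(L[...,1]-yy)<.0015)&(abs(L[...,0])<.04)&(W[...,2]>.1)&(W[...,2]<.17)
    if k.sum()>5:
        t=W[k][:,2];print(yy.round(3),k.sum(),np.percentile(t,95).round(4),L[k][:,0].min().round(4),L[k][:,0].max().round(4))
m=(abs(W[...,2]-.012)<.004)&(abs(L[...,0])<.08)&(abs(L[...,1])<.06)
print(cv2.minAreaRect((L[m]*1000).astype(np.float32)))
```

```text
1.45 [0.49577356 0.15950598 0.25644598] [3.06915472e-04 7.29211281e-01 6.84288506e-01 2.34190612e-04] [ 0.74260857  0.11562084 -0.61321165]
-0.035 69 0.145 -0.0171 0.0115
-0.032 195 0.1451 -0.017 0.0123
-0.029 208 0.1452 -0.0169 0.0122
-0.026 203 0.145 -0.0169 0.0122
-0.023 201 0.145 -0.0168 0.0121
-0.02 206 0.1452 -0.0167 0.0121
-0.017 213 0.1449 -0.0166 0.012
-0.014 213 0.1449 -0.0166 0.012
-0.011 207 0.1451 -0.0165 0.0119
-0.008 106 0.1536 -0.0293 0.0242
-0.005 411 0.1541 -0.0292 0.0241
-0.002 413 0.1541 -0.0288 0.024
0.001 425 0.1539 -0.0284 0.025
0.004 420 0.1539 -0.0283 0.0248
0.007 419 0.1542 -0.0281 0.0246
0.01 426 0.1541 -0.028 0.0244
0.013 442 0.154 -0.0279 0.0252
0.016 438 0.1541 -0.0277 0.0251
0.019 439 0.1541 -0.0275 0.025
0.022 573 0.1538 -0.0286 0.0249
0.025 245 0.1451 -0.0163 0.0128
0.028 238 0.1453 -0.0162 0.0136
((-1.6869125366210938, 27.644723892211914), (65.37094116210938, 119.80281066894531), 89.55517578125)
```

View pics/w2.png

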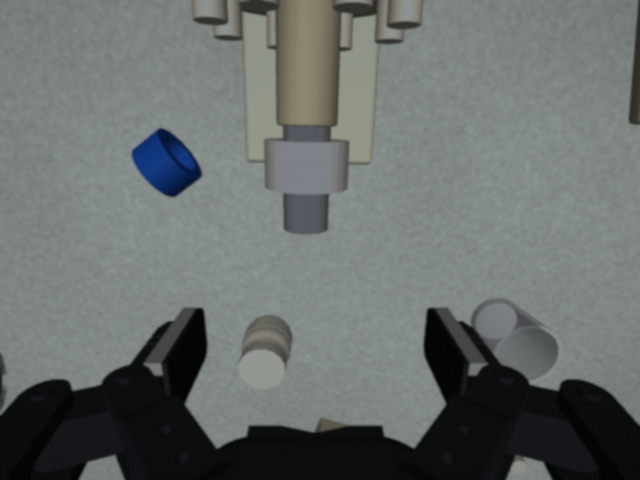

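Call:
drive_tool(increments=[{"claw": 0.0854,"dx": 0.025,"dy": -0.003,"dz": 0,"wx": 0,"wy": 0,"wz": 0},{"claw": 0.0854,"dx": 0.026,"dy": -0.003,"dz": 0,"wx": 0,"wy": 0,"wz": 0},{"claw": 0.0854,"dx": 0,"dy": 0,"dz": 0.025,"wx": 0,"wy": 0,"wz": 0},{"claw": 0.0854,"dx": 0,"dy": 0,"dz": 0.025,"wx": 0,"wy": 0,"wz": 0},{"claw": 0.0854,"dx": 0,"dy": 0,"dz": 0.025,"wx": 0,"wy": 0,"wz": 0},{"claw": 0.0854,"dx": 0,"dy": 0,"dz": 0.025,"wx": 0,"wy": 0,"wz": 0},{"claw": 0.0854,"dx": 0,"dy": 0,"dz": 0.025,"wx": 0,"wy": 0,"wz": 0},{"claw": 0.0854,"dx": 0,"dy": 0,"dz": 0,"wx": 0,"wy": 0,"wz": 0},{"claw": 0.0854,"dx": 0,"dy": 0,"dz": 0,"wx": 0,"wy": 0,"wz": 0}], newtons=30)

```text
t: 2.62
eef_pos: [0.4932, 0.2113, 0.132]
tool_rot: [0.0, 0.729, 0.684, 0.0]
contact_force: [0.3, -0.3, 0.3]
gripper_width: 0.999
grasp_force: 0.0
```

Run:
```python
from h import *
o=get_obs()
p,d=read_camera("wrist");s,ds=read_camera("side")
a=np.zeros((600,800,3),np.uint8)
a[:300,:400]=cv2.resize(p,(400,300))
c=cv2.resize(s[90:215,220:375],None,fx=3.2,fy=3.2,interpolation=cv2.INTER_CUBIC);a[:c.shape[0],400:400+c.shape[1]]=c[:,:400]
c=cv2.resize(p[100:350,150:480],(400,300));a[300:,:400]=c
cv2.imwrite("pics/m1.png",np.clip(a[:,:,::-1].astype(float)*1.5,0,255).astype(np.uint8))
```

```text
(no output)
```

View pics/m1.png

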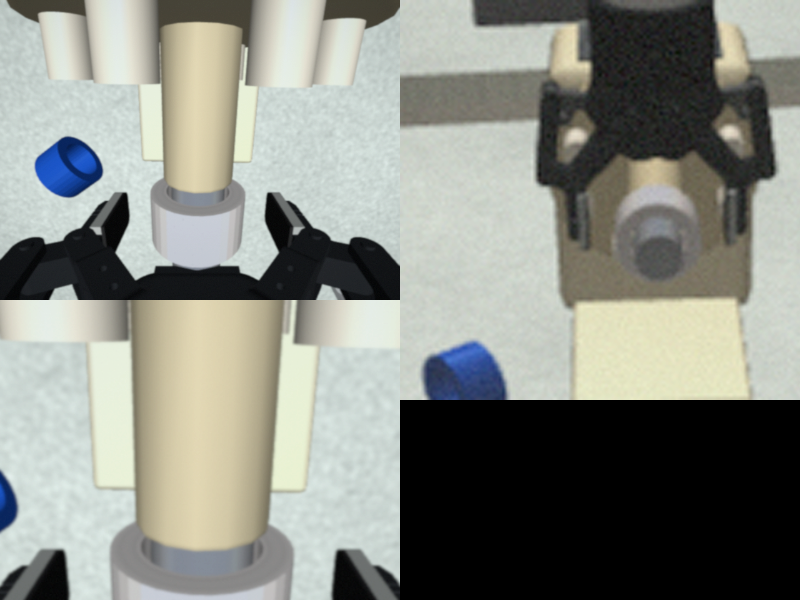

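Call:
drive_tool(increments=[{"claw": 0.0854,"dx": 0,"dy": 0,"dz": 0.008,"wx": 0,"wy": 0,"wz": 0},{"claw": 0.04,"dx": 0,"dy": 0,"dz": 0,"wx": 0,"wy": 0,"wz": 0},{"claw": 0.04,"dx": 0,"dy": 0,"dz": 0,"wx": 0,"wy": 0,"wz": 0},{"claw": 0.04,"dx": 0,"dy": 0,"dz": 0,"wx": 0,"wy": 0,"wz": 0},{"claw": 0.04,"dx": 0,"dy": 0,"dz": 0,"wx": 0,"wy": 0,"wz": 0},{"claw": 0.04,"dx": 0,"dy": 0,"dz": 0,"wx": 0,"wy": 0,"wz": 0}], newtons=35)

```text
t: 3.48
eef_pos: [0.4925, 0.2114, 0.1235]
tool_rot: [0.0, 0.729, 0.684, 0.0]
contact_force: [-0.2, 0.5, 0.2]
gripper_width: 0.623
grasp_force: 36.9
```

Call:
drive_tool(increments=[{"claw": 0.04,"dx": 0,"dy": 0,"dz": -0.003,"wx": 0,"wy": 0,"wz": 0},{"claw": 0.04,"dx": -0.005,"dy": 0,"dz": 0,"wx": 0,"wy": 0,"wz": 0},{"claw": 0.04,"dx": -0.01,"dy": 0,"dz": 0,"wx": 0,"wy": 0,"wz": 0},{"claw": 0.04,"dx": -0.01,"dy": 0,"dz": 0,"wx": 0,"wy": 0,"wz": 0}], newtons=35)

```text
t: 3.98
eef_pos: [0.4905, 0.1852, 0.1262]
tool_rot: [0.0, 0.729, 0.684, -0.0]
contact_force: [0.1, 0.8, -0.2]
gripper_width: 0.628
grasp_force: 36.9
```

Call:
drive_tool(increments=[{"claw": 0.04,"dx": -0.015,"dy": 0,"dz": 0,"wx": 0,"wy": 0,"wz": 0},{"claw": 0.04,"dx": -0.02,"dy": 0,"dz": 0,"wx": 0,"wy": 0,"wz": 0},{"claw": 0.04,"dx": -0.02,"dy": 0,"dz": -0.01,"wx": 0,"wy": 0,"wz": 0},{"claw": 0.04,"dx": -0.01,"dy": 0,"dz": -0.025,"wx": 0,"wy": 0,"wz": 0},{"claw": 0.04,"dx": 0,"dy": 0,"dz": -0.04,"wx": 0,"wy": 0,"wz": 0},{"claw": 0.04,"dx": -0.025,"dy": 0.004,"dz": 0,"wx": 0,"wy": 0,"wz": 0},{"claw": 0.04,"dx": -0.04,"dy": 0.0053,"dz": 0,"wx": 0,"wy": 0,"wz": 0},{"claw": 0.04,"dx": -0.04,"dy": 0.0053,"dz": 0,"wx": 0,"wy": 0,"wz": 0},{"claw": 0.04,"dx": -0.04,"dy": 0.0053,"dz": 0,"wx": 0,"wy": 0,"wz": 0},{"claw": 0.04,"dx": -0.04,"dy": 0.0053,"dz": 0,"wx": 0,"wy": 0,"wz": 0},{"claw": 0.04,"dx": -0.04,"dy": 0.0053,"dz": 0,"wx": 0,"wy": 0,"wz": 0},{"claw": 0.04,"dx": -0.04,"dy": 0.0053,"dz": 0,"wx": 0,"wy": 0,"wz": 0},{"claw": 0.04,"dx": -0.04,"dy": 0.0053,"dz": 0,"wx": 0,"wy": 0,"wz": 0},{"claw": 0.04,"dx": -0.04,"dy": 0.0053,"dz": 0,"wx": 0,"wy": 0,"wz": 0},{"claw": 0.04,"dx": -0.04,"dy": 0.0053,"dz": 0,"wx": 0,"wy": 0,"wz": 0},{"claw": 0.04,"dx": -0.04,"dy": 0.0053,"dz": 0,"wx": 0,"wy": 0,"wz": 0},{"claw": 0.04,"dx": -0.04,"dy": 0.0053,"dz": 0,"wx": 0,"wy": 0,"wz": 0},{"claw": 0.04,"dx": -0.03,"dy": 0.0053,"dz": 0,"wx": 0,"wy": 0,"wz": 0},{"claw": 0.04,"dx": -0.012,"dy": 0,"dz": 0,"wx": 0,"wy": 0,"wz": 0},{"claw": 0.04,"dx": 0,"dy": 0,"dz": 0,"wx": 0,"wy": 0,"wz": 0}], newtons=35)

```text
t: 6.48
eef_pos: [0.5206, -0.3894, 0.201]
tool_rot: [-0.0, 0.73, 0.684, -0.0]
contact_force: [0.5, 0.6, -1.8]
gripper_width: 0.628
grasp_force: 37.1
```

Run:
```python
from h import *
o=get_obs();print(o["eef_pos"],o["grasp_force"],o["gripper_width"])
s,ds=read_camera("side")
W=world("side",ds);X,Y,Z=np.moveaxis(W,-1,0)
k=(abs(X-o["eef_pos"][0])<.04)&(abs(Y-o["eef_pos"][1])<.04)&(Z>.1)
print("lowest near tool",np.sort(Z[k])[:20:5])
m=(abs(Z-.028)<.007)&(X>.38)&(X<.68)&(Y<-.28);print(cv2.minAreaRect((W[m][:,:2]*1000).astype(np.float32)))
cv2.imwrite("pics/s3.png",s[:,:,::-1])
```

```text
[ 0.52061849 -0.3893534   0.20100045] 37.0858185074394 0.6278029923635039
lowest near tool [0.1771558  0.17802957 0.17875675 0.17912007]
((522.0924682617188, -389.0364990234375), (170.83987426757812, 133.0758514404297), 11.249680519104004)
```

Call:
drive_tool(increments=[{"claw": 0.04,"dx": 0,"dy": 0,"dz": 0.03,"wx": 0,"wy": 0,"wz": 0},{"claw": 0.04,"dx": 0,"dy": 0,"dz": 0.04,"wx": 0,"wy": 0,"wz": 0},{"claw": 0.04,"dx": 0,"dy": 0,"dz": 0.04,"wx": 0,"wy": 0,"wz": 0},{"claw": 0.04,"dx": 0,"dy": 0,"dz": 0.03,"wx": 0,"wy": 0,"wz": 0},{"claw": 0.04,"dx": 0,"dy": 0,"dz": 0.02,"wx": 0,"wy": 0,"wz": 0},{"claw": 0.04,"dx": 0,"dy": 0,"dz": 0.008,"wx": 0,"wy": 0,"wz": 0},{"claw": 0.04,"dx": 0,"dy": 0,"dz": 0,"wx": 0,"wy": 0,"wz": 0},{"claw": 0.04,"dx": 0,"dy": 0,"dz": 0.001,"wx": 0,"wy": 0,"wz": 0},{"claw": 0.04,"dx": 0,"dy": 0,"dz": 0.001,"wx": 0,"wy": 0,"wz": 0},{"claw": 0.04,"dx": 0,"dy": 0,"dz": 0.001,"wx": 0,"wy": 0,"wz": 0}])

```text
t: 7.78
eef_pos: [0.522, -0.3889, 0.0308]
tool_rot: [0.0, 0.729, 0.684, 0.0]
contact_force: [0.5, 0.0, -0.4]
gripper_width: 0.626
grasp_force: 37.1
```

Call:
drive_tool(increments=[{"claw": 0.04,"dx": 0,"dy": 0,"dz": 0.001,"wx": 0,"wy": 0,"wz": 0},{"claw": 0.04,"dx": 0,"dy": 0,"dz": 0.001,"wx": 0,"wy": 0,"wz": 0},{"claw": 0.04,"dx": 0,"dy": 0,"dz": 0,"wx": 0,"wy": 0,"wz": 0}])

```text
t: 8.15
eef_pos: [0.5216, -0.3888, 0.0282]
tool_rot: [-0.0, 0.729, 0.684, -0.0]
contact_force: [0.7, 0.4, -0.3]
gripper_width: 0.626
grasp_force: 37.1
```

Call:
drive_tool(increments=[{"claw": 0.04,"dx": 0,"dy": 0,"dz": 0.001,"wx": 0,"wy": 0,"wz": 0},{"claw": 0.04,"dx": 0,"dy": 0,"dz": 0.0005,"wx": 0,"wy": 0,"wz": 0},{"claw": 0.04,"dx": 0,"dy": 0,"dz": 0,"wx": 0,"wy": 0,"wz": 0}])

```text
t: 8.52
eef_pos: [0.5218, -0.3889, 0.0275]
tool_rot: [0.0, 0.729, 0.684, 0.0]
contact_force: [-1.3, 2.0, 6.2]
gripper_width: 0.631
grasp_force: 37.7
```

Call:
drive_tool(increments=[{"claw": 0.057,"dx": 0,"dy": 0,"dz": -0.0004,"wx": 0,"wy": 0,"wz": 0},{"claw": 0.06,"dx": 0,"dy": 0,"dz": 0,"wx": 0,"wy": 0,"wz": 0},{"claw": 0.078,"dx": 0,"dy": 0,"dz": 0,"wx": 0,"wy": 0,"wz": 0},{"claw": 0.078,"dx": 0,"dy": 0,"dz": 0,"wx": 0,"wy": 0,"wz": 0},{"claw": 0.078,"dx": 0,"dy": 0,"dz": 0,"wx": 0,"wy": 0,"wz": 0},{"claw": 0.078,"dx": 0,"dy": 0,"dz": -0.02,"wx": 0,"wy": 0,"wz": 0},{"claw": 0.078,"dx": 0,"dy": 0,"dz": -0.04,"wx": 0,"wy": 0,"wz": 0},{"claw": 0.078,"dx": 0,"dy": 0,"dz": -0.05,"wx": 0,"wy": 0,"wz": 0},{"claw": 0.078,"dx": 0,"dy": 0,"dz": -0.05,"wx": 0,"wy": 0,"wz": 0},{"claw": 0.078,"dx": 0,"dy": 0,"dz": -0.04,"wx": 0,"wy": 0,"wz": 0},{"claw": 0.078,"dx": 0,"dy": 0,"dz": 0,"wx": 0,"wy": 0,"wz": 0}])

```text
t: 9.9
eef_pos: [0.5234, -0.3903, 0.2329]
tool_rot: [0.004, 0.729, 0.684, 0.001]
contact_force: [0.8, 0.1, -0.5]
gripper_width: 0.91
grasp_force: 0.0
```

Run:
```python
from h import *
o=get_obs();print(o["t"],o["eef_pos"],o["contact_force"])
s,ds=read_camera("side");np.save("pics/side4.npy",ds);cv2.imwrite("pics/s4.png",s[:,:,::-1])
p,dp=read_camera("scene");np.save("pics/scene4.npy",dp);cv2.imwrite("pics/sc4.png",p[:,:,::-1])
a=np.zeros((600,800,3),np.uint8)
c=cv2.resize(s[370:480,290:460],None,fx=2.3,fy=2.3,interpolation=cv2.INTER_CUBIC);a[:c.shape[0],:c.shape[1]]=c
c=cv2.resize(s[140:190,275:330],None,fx=7,fy=7,interpolation=cv2.INTER_CUBIC);a[:350,400:785]=c
c=cv2.resize(s[250:340,295:365],None,fx=3.5,fy=3.5,interpolation=cv2.INTER_CUBIC);a[270:270+c.shape[0],:c.shape[1]]=c
c=cv2.resize(p[140:210,430:510],None,fx=3.5,fy=3.5,interpolation=cv2.INTER_CUBIC);a[352:352+245,400:400+c.shape[1]]=c[:245]
cv2.imwrite("pics/m2.png",np.clip(a[:,:,::-1].astype(float)*1.5,0,255).astype(np.uint8))
```

```text
9.9 [ 0.52344576 -0.39033303  0.23292092] [ 0.752159    0.06499831 -0.521963  ]
```

View pics/m2.png

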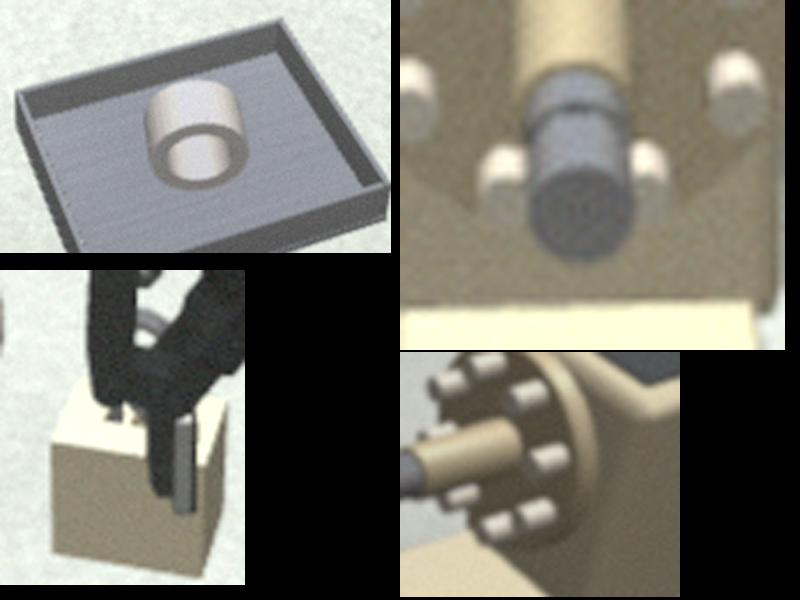

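Call:
drive_tool(increments=[{"claw": 0.05,"dx": 0.03,"dy": -0.005,"dz": 0,"wx": 0,"wy": 0,"wz": 0},{"claw": 0.05,"dx": 0.045,"dy": -0.006,"dz": 0,"wx": 0,"wy": 0,"wz": 0},{"claw": 0.05,"dx": 0.045,"dy": -0.006,"dz": 0,"wx": 0,"wy": 0,"wz": 0},{"claw": 0.05,"dx": 0.045,"dy": -0.006,"dz": 0,"wx": 0,"wy": 0,"wz": 0},{"claw": 0.05,"dx": 0.045,"dy": -0.006,"dz": 0,"wx": 0,"wy": 0,"wz": 0},{"claw": 0.05,"dx": 0.033,"dy": -0.005,"dz": 0,"wx": 0,"wy": 0,"wz": 0},{"claw": 0.05,"dx": 0,"dy": 0,"dz": 0,"wx": 0,"wy": 0,"wz": -8.9},{"claw": 0.05,"dx": 0,"dy": 0,"dz": 0,"wx": 0,"wy": 0,"wz": -8.9},{"claw": 0.05,"dx": 0,"dy": 0,"dz": 0,"wx": 0,"wy": 0,"wz": -8.9},{"claw": 0.05,"dx": 0,"dy": 0,"dz": 0,"wx": 0,"wy": 0,"wz": -8.9},{"claw": 0.05,"dx": 0,"dy": 0,"dz": 0,"wx": 0,"wy": 0,"wz": -8.9},{"claw": 0.05,"dx": 0,"dy": 0,"dz": 0,"wx": 0,"wy": 0,"wz": -8.9},{"claw": 0.05,"dx": 0,"dy": 0,"dz": 0,"wx": 0,"wy": 0,"wz": -8.9},{"claw": 0.05,"dx": 0,"dy": 0,"dz": 0,"wx": 0,"wy": 0,"wz": -8.9},{"claw": 0.05,"dx": 0,"dy": 0,"dz": 0,"wx": 0,"wy": 0,"wz": 0}])

```text
t: 11.88
eef_pos: [0.5024, -0.1441, 0.2262]
tool_rot: [-0.001, 0.195, 0.981, 0.0]
contact_force: [0.2, -0.9, -0.4]
gripper_width: 0.585
grasp_force: 0.0
```

Run:
```python
from h import *
o=get_obs();print(o["t"],o["eef_pos"],o["tool_rot"],o["q"].round(2))
p,d=read_camera("wrist");np.save("pics/w5.npy",d);cv2.imwrite("pics/w5.png",p[:,:,::-1])
W=world("wrist",d,o);X,Y,Z=np.moveaxis(W,-1,0)
T=(W-o["eef_pos"])@Ro.from_quat(o["tool_rot"],scalar_first=True).as_matrix()
v,u=np.mgrid[:480,:640]
m=(abs(Z-.065)<.005)&(abs(X-.505)<.07)&(abs(Y+.145)<.07);q=W[m]
print("stand",cv2.minAreaRect((q[:,:2]*1000).astype(np.float32)),q[:,2].mean())
m=(Z>.08)&(Z<.13)&(abs(X-.505)<.04)&(abs(Y+.145)<.04);q=W[m];t=T[m]
print("eye",len(q),q.mean(0),q.max(0)[2]);print("tool", t.mean(0),np.percentile(t,[2,98],axis=0))
print("px",u[m].min(),u[m].max(),v[m].min(),v[m].max())
r=cv2.minAreaRect((t[t[:,2]<np.percentile(t[:,2],60)][:,:2]*1000).astype(np.float32));print(r)
```

```text
11.875 [ 0.50239622 -0.14405057  0.22617309] [-1.16494276e-03  1.95403676e-01  9.80722203e-01  8.51763574e-05] [ 0.27  0.27 -0.13  1.94  0.04  0.94  1.3 ]
stand ((508.0781555175781, -146.35494995117188), (50.14433670043945, 70.31295013427734), 67.5586929321289) 0.06466623821752229
eye 1074 [ 0.50165346 -0.14360151  0.1179922 ] 0.12467307627838435
tool [0.00060735 0.00016126 0.10818255] [[-0.01935255 -0.00554715  0.10251689]
 [ 0.01507916  0.00583462  0.12208581]]
px 305 323 218 276
((-3.566171646118164, 0.1380162239074707), (11.545417785644531, 26.381633758544922), 89.93734741210938)
```

View pics/w5.png

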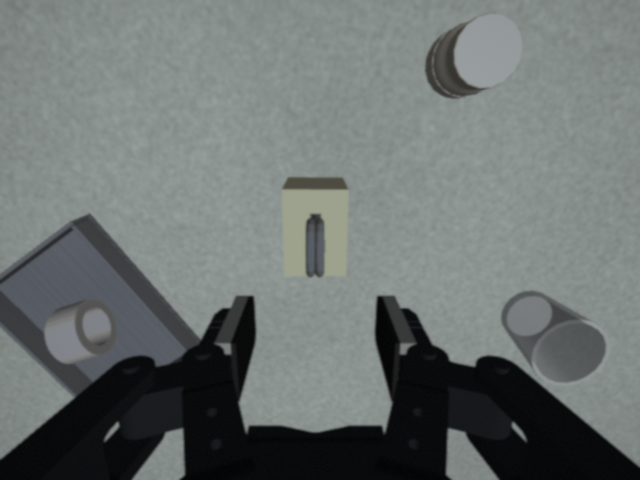

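Call:
drive_tool(increments=[{"claw": 0.045,"dx": -0.0025,"dy": 0,"dz": 0.025,"wx": 0,"wy": 0,"wz": 0},{"claw": 0.045,"dx": 0,"dy": 0,"dz": 0.03,"wx": 0,"wy": 0,"wz": 0},{"claw": 0.045,"dx": 0,"dy": 0,"dz": 0.03,"wx": 0,"wy": 0,"wz": 0},{"claw": 0.045,"dx": 0,"dy": 0,"dz": 0.02,"wx": 0,"wy": 0,"wz": 0},{"claw": 0.045,"dx": 0,"dy": 0,"dz": 0.01,"wx": 0,"wy": 0,"wz": 0},{"claw": 0.045,"dx": 0,"dy": 0,"dz": 0,"wx": 0,"wy": 0,"wz": 0},{"claw": 0.0,"dx": 0,"dy": 0,"dz": 0,"wx": 0,"wy": 0,"wz": 0},{"claw": 0.0,"dx": 0,"dy": 0,"dz": 0,"wx": 0,"wy": 0,"wz": 0},{"claw": 0.0,"dx": 0,"dy": 0,"dz": 0,"wx": 0,"wy": 0,"wz": 0},{"claw": 0.0,"dx": 0,"dy": 0,"dz": 0,"wx": 0,"wy": 0,"wz": 0},{"claw": 0.0,"dx": 0,"dy": 0,"dz": 0,"wx": 0,"wy": 0,"wz": 0}], newtons=60)

```text
t: 13.3
eef_pos: [0.5061, -0.1454, 0.1128]
tool_rot: [0.001, 0.195, 0.981, -0.0]
contact_force: [-0.3, -0.2, 5.1]
gripper_width: 0.131
grasp_force: 60.5
```

Call:
drive_tool(increments=[{"claw": 0.0,"dx": 0,"dy": 0,"dz": -0.005,"wx": 0,"wy": 0,"wz": 0},{"claw": 0.0,"dx": 0,"dy": 0,"dz": -0.01,"wx": 0,"wy": 0,"wz": 0},{"claw": 0.0,"dx": 0,"dy": 0,"dz": -0.015,"wx": 0,"wy": 0,"wz": 0},{"claw": 0.0,"dx": 0,"dy": 0,"dz": -0.015,"wx": 0,"wy": 0,"wz": 0},{"claw": 0.0,"dx": 0,"dy": 0,"dz": -0.015,"wx": 0,"wy": 0,"wz": 0},{"claw": 0.0,"dx": 0,"dy": 0,"dz": -0.03,"wx": 0,"wy": 0,"wz": 0},{"claw": 0.0,"dx": 0,"dy": 0,"dz": -0.03,"wx": 0,"wy": 0,"wz": 0},{"claw": 0.0,"dx": 0,"dy": 0,"dz": -0.035,"wx": 0,"wy": 0,"wz": 0},{"claw": 0.0,"dx": 0,"dy": 0,"dz": 0,"wx": 0,"wy": 0,"wz": 0}], newtons=60)

```text
t: 14.42
eef_pos: [0.5067, -0.1452, 0.2706]
tool_rot: [0.002, 0.195, 0.981, 0.0]
contact_force: [0.2, 0.5, -0.9]
gripper_width: 0.131
grasp_force: 59.8
```

Call:
drive_tool(increments=[{"claw": 0.0,"dx": 0.01,"dy": 0.023,"dz": 0,"wx": 0,"wy": 0,"wz": 0},{"claw": 0.0,"dx": 0.018,"dy": 0.04,"dz": 0,"wx": 0,"wy": 0,"wz": 0},{"claw": 0.0,"dx": 0.018,"dy": 0.04,"dz": 0,"wx": 0,"wy": 0,"wz": 0},{"claw": 0.0,"dx": 0.018,"dy": 0.04,"dz": 0,"wx": 0,"wy": 0,"wz": 0},{"claw": 0.0,"dx": 0.018,"dy": 0.04,"dz": 0,"wx": 0,"wy": 0,"wz": 0},{"claw": 0.0,"dx": 0.018,"dy": 0.04,"dz": 0,"wx": 0,"wy": 0,"wz": 0},{"claw": 0.0,"dx": 0.018,"dy": 0.04,"dz": 0,"wx": 0,"wy": 0,"wz": 0},{"claw": 0.0,"dx": 0.014,"dy": 0.04,"dz": 0,"wx": 0,"wy": 0,"wz": 0},{"claw": 0.0,"dx": 0.008,"dy": 0.02,"dz": 0,"wx": 0,"wy": 0,"wz": 0},{"claw": 0.0,"dx": 0,"dy": 0,"dz": 0,"wx": 0,"wy": 0,"wz": -9.25},{"claw": 0.0,"dx": 0,"dy": 0,"dz": 0,"wx": 0,"wy": 0,"wz": -9.25},{"claw": 0.0,"dx": 0,"dy": 0,"dz": 0,"wx": 0,"wy": 0,"wz": 0},{"claw": 0.0,"dx": 0,"dy": 0,"dz": 0,"wx": 0,"wy": 0,"wz": 0}], newtons=60)

```text
t: 16.05
eef_pos: [0.4992, 0.2066, 0.2669]
tool_rot: [-0.0, 0.036, 0.999, -0.0]
contact_force: [-0.0, -0.3, 0.1]
gripper_width: 0.134
grasp_force: 59.8
```

Run:
```python
from h import *
o=get_obs();print(o["t"],o["eef_pos"],o["tool_rot"],o["contact_force"])
p,d=read_camera("wrist");np.save("pics/w6.npy",d);cv2.imwrite("pics/w6.png",p[:,:,::-1])
s,ds=read_camera("side");np.save("pics/s6.npy",ds);cv2.imwrite("pics/s6.png",s[:,:,::-1])
a=np.zeros((600,800,3),np.uint8)
a[:600,:400]=cv2.resize(p[125:335,245:385],(400,600),interpolation=cv2.INTER_CUBIC)
a[:600,400:]=cv2.resize(s[75:180,265:335],(400,600),interpolation=cv2.INTER_CUBIC)
cv2.imwrite("pics/m3.png",np.clip(a[:,:,::-1].astype(float)*1.5,0,255).astype(np.uint8))
np.save("pics/o6.npy",o,allow_pickle=True)
```

```text
16.05 [0.49917168 0.20659023 0.26686367] [-4.51822139e-04  3.60934465e-02  9.99348288e-01 -2.39315771e-04] [-0.03013176 -0.30705768  0.05026284]
```

View pics/m3.png

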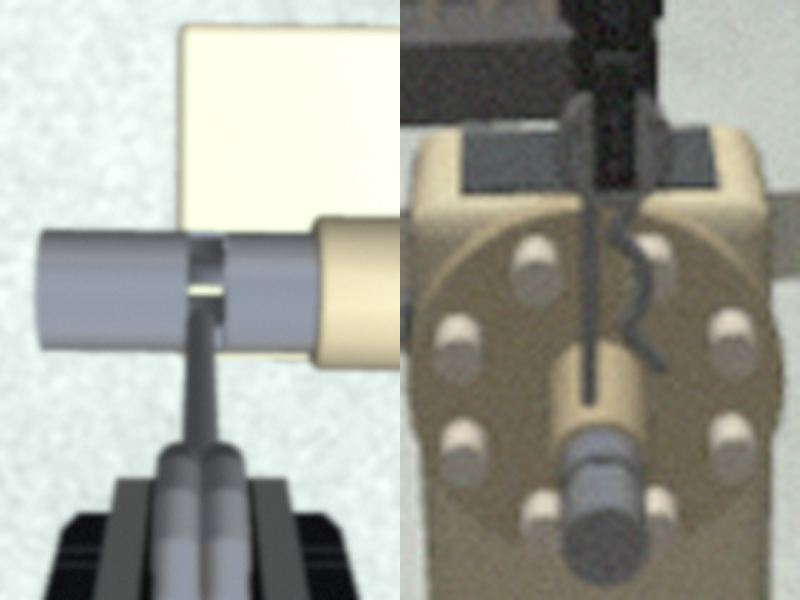

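Run:
```python
from h import *
o=np.load("pics/o6.npy",allow_pickle=True).item();d=np.load("pics/w6.npy")
W=world("wrist",d,o);T=(W-o["eef_pos"])@Ro.from_quat(o["tool_rot"],scalar_first=True).as_matrix()*1000
for r in (207,209,211,214,217,222,226,228,230,233,236,240,245,250,255,260,265,270,275):
    print(r,[(c,*T[r,c].round(1)) for c in (309,316,325)])
v,u=np.mgrid[:480,:640]
m=(T[...,2]<95)&(T[...,2]>35)&(abs(T[...,1])<8)&(v>225)&(v<285)&(T[...,0]<30)
q=T[m];print(len(q),q.min(0),q.max(0))
for z in range(30,110,5):
    k=m&(abs(T[...,2]-z)<2.5)
    if k.sum()>3: print(z,k.sum(),T[k].mean(0).round(2),T[k][:,1].min().round(2),T[k][:,1].max().round(2),v[k].min(),v[k].max())
# axle x profile: rows at column in front section
for c in (265,275,285,300,325,335,345):
    k=(T[:,c,2]>118)&(T[:,c,2]<140);x=T[k,c];print(c,x[:,0].min().round(1),x[:,0].max().round(1),x[:,2].min().round(1),x[np.argmin(x[:,2]),:2].round(1),x[:,1].mean().round(2))
r=213
print([(c,*T[r,c].round(1)) for c in range(306,328)])
```

```text
207 [(309, np.float64(20.5), np.float64(-3.4), np.float64(134.9)), (316, np.float64(77.1), np.float64(0.7), np.float64(-117.2)), (325, np.float64(20.2), np.float64(7.6), np.float64(135.9))]
209 [(309, np.float64(19.8), np.float64(-3.3), np.float64(131.8)), (316, np.float64(15.8), np.float64(1.4), np.float64(149.0)), (325, np.float64(19.9), np.float64(7.5), np.float64(131.1))]
211 [(309, np.float64(18.8), np.float64(-3.3), np.float64(130.2)), (316, np.float64(14.2), np.float64(1.4), np.float64(149.5)), (325, np.float64(18.9), np.float64(7.5), np.float64(129.6))]
214 [(309, np.float64(17.4), np.float64(-3.3), np.float64(127.3)), (316, np.float64(11.5), np.float64(1.5), np.float64(151.6)), (325, np.float64(17.2), np.float64(7.4), np.float64(128.0))]
217 [(309, np.float64(15.4), np.float64(-3.3), np.float64(126.9)), (316, np.float64(10.1), np.float64(1.5), np.float64(148.0)), (325, np.float64(15.4), np.float64(7.4), np.float64(127.1))]
222 [(309, np.float64(12.9), np.float64(-3.2), np.float64(123.4)), (316, np.float64(10.1), np.float64(1.4), np.float64(133.9)), (325, np.float64(12.8), np
[... 4102 characters left out ...]
t64(1.5), np.float64(150.3)), (317, np.float64(12.7), np.float64(2.2), np.float64(149.8)), (318, np.float64(12.6), np.float64(2.9), np.float64(150.1)), (319, np.float64(12.6), np.float64(3.6), np.float64(150.0)), (320, np.float64(12.5), np.float64(4.4), np.float64(150.7)), (321, np.float64(12.5), np.float64(5.1), np.float64(150.6)), (322, np.float64(12.3), np.float64(5.9), np.float64(151.2)), (323, np.float64(17.0), np.float64(6.2), np.float64(132.0)), (324, np.float64(18.0), np.float64(6.8), np.float64(127.9)), (325, np.float64(17.9), np.float64(7.4), np.float64(128.2)), (326, np.float64(17.9), np.float64(8.1), np.float64(128.0)), (327, np.float64(17.9), np.float64(8.8), np.float64(128.0))]
```

Run:
```python
from h import *
o=np.load("pics/o6.npy",allow_pickle=True).item();d=np.load("pics/w6.npy")
W=world("wrist",d,o);T=(W-o["eef_pos"])@Ro.from_quat(o["tool_rot"],scalar_first=True).as_matrix()*1000
for r in range(205,247):
    print(r,*[tuple(T[r,c,[0,2]].round(1).tolist()) for c in (312,313,319,321)])
from scipy.optimize import least_squares
for lo,hi in ((262,305),(326,352)):
    q=T[200:252,lo:hi].reshape(-1,3);q=q[(q[:,2]>115)&(q[:,2]<138)&(abs(q[:,0]-7)<13)]
    f=least_squares(lambda p:np.hypot(q[:,0]-p[0]-p[2]*q[:,1],q[:,2]-p[1])-15,[7,136,0],loss="soft_l1",f_scale=.5);print(f.x,len(q))
```

```text
205 (-4.6, 255.6) (-4.1, 253.5) (-4.6, 255.7) (-4.6, 255.7)
206 (19.1, 144.4) (19.3, 143.3) (19.2, 143.9) (19.3, 143.6)
207 (18.0, 145.7) (17.9, 146.2) (18.0, 145.9) (18.0, 145.8)
208 (17.2, 146.4) (16.9, 147.3) (17.2, 146.4) (17.2, 146.5)
209 (16.0, 148.0) (16.0, 148.2) (15.9, 148.7) (16.1, 147.7)
210 (14.9, 150.0) (15.1, 148.9) (15.2, 148.6) (15.2, 148.5)
211 (14.3, 149.3) (14.5, 148.5) (14.5, 148.3) (13.7, 151.7)
212 (13.5, 149.5) (13.3, 150.2) (13.4, 149.9) (13.4, 149.7)
213 (12.5, 150.7) (12.4, 151.0) (12.6, 150.0) (12.5, 150.6)
214 (11.4, 151.8) (11.5, 151.5) (11.6, 151.0) (11.5, 151.4)
215 (10.8, 151.1) (10.8, 151.1) (10.9, 150.8) (10.7, 151.6)
216 (10.3, 150.1) (10.2, 150.5) (10.2, 150.6) (10.1, 151.0)
217 (10.4, 146.9) (10.5, 146.3) (10.4, 147.0) (10.3, 147.1)
218 (10.0, 145.4) (10.6, 143.3) (10.2, 144.6) (10.1, 144.9)
219 (10.4, 141.2) (10.2, 141.8) (10.1, 142.1) (10.3, 141.6)
220 (10.4, 138.2) (10.2, 139.0) (10.5, 138.0) (10.4, 138.2)
221 (10.3, 135.9) (10.5, 135.2) (10.2, 136.1) (9.9, 137.4)
222 (10.3, 133.1) (10.2, 133.5) (10.2, 133.7) (10.4, 132.7)
223 (10.0, 131.5) (10
[... 794 characters left out ...]
148.9) (-4.2, 147.4)
237 (12.5, 91.2) (12.6, 90.8) (10.7, 97.0) (-4.9, 147.5)
238 (12.4, 89.5) (12.7, 88.5) (10.6, 95.4) (-5.5, 146.7)
239 (12.2, 88.2) (12.7, 86.8) (10.5, 93.6) (-6.4, 147.2)
240 (12.6, 85.2) (12.5, 85.5) (10.7, 91.2) (-7.0, 146.7)
241 (12.3, 84.4) (12.4, 83.9) (10.6, 89.4) (-7.2, 144.7)
242 (12.2, 82.6) (12.3, 82.5) (10.3, 88.7) (-7.3, 142.9)
243 (12.3, 80.7) (12.5, 80.1) (10.9, 84.7) (-8.2, 143.1)
244 (12.2, 79.3) (12.1, 79.4) (10.5, 84.3) (-8.9, 142.9)
245 (12.1, 77.6) (12.3, 77.2) (10.8, 81.6) (-8.9, 140.5)
246 (12.1, 76.1) (12.2, 75.8) (10.5, 80.6) (-9.2, 139.2)
[ 5.82159376e+00  1.37261412e+02 -7.23061600e-03] 1622
[ 5.88052966e+00  1.37225700e+02 -2.05038799e-02] 1001
```

Call:
drive_tool(increments=[{"claw": 0.0,"dx": -0.0015,"dy": 0.0011,"dz": 0,"wx": 0,"wy": -1.4,"wz": 0.7},{"claw": 0.0,"dx": 0,"dy": 0,"dz": 0.008,"wx": 0,"wy": 0,"wz": 0},{"claw": 0.0,"dx": 0,"dy": 0,"dz": 0.006,"wx": 0,"wy": 0,"wz": 0},{"claw": 0.0,"dx": 0,"dy": 0,"dz": 0,"wx": 0,"wy": 0,"wz": 0},{"claw": 0.0,"dx": 0,"dy": 0,"dz": 0,"wx": 0,"wy": 0,"wz": 0}], newtons=80)

```text
t: 16.77
eef_pos: [0.5015, 0.2079, 0.2532]
tool_rot: [0.012, 0.041, 0.999, -0.0]
contact_force: [0.1, -0.1, -1.1]
gripper_width: 0.129
grasp_force: 80.8
```

```bash
cat > meas.py <<'E'
from h import *
from scipy.optimize import least_squares
o=get_obs();p,d=read_camera("wrist");print(o["t"],o["eef_pos"],o["tool_rot"],o["contact_force"])
R=Ro.from_quat(o["tool_rot"],scalar_first=True).as_matrix();print("tool z",R[:,2].round(4))
W=world("wrist",d,o);V=(W-o["eef_pos"])*1000  # world-axes mm relative to TCP
T=V@R
v,u=np.mgrid[:480,:640]
for lo,hi in ((-40,-8),(9,19)):
    q=T[(T[...,2]<123-14+15)&(T[...,2]>100)&(T[...,1]>lo)&(T[...,1]<hi)&(abs(T[...,0]-6)<13)]
    f=least_squares(lambda p:np.hypot(q[:,0]-p[0]-p[2]*q[:,1],q[:,2]-p[1])-15,[6,123,0],loss="soft_l1",f_scale=.5);print("axle x0,z0,slope",f.x.round(3),len(q))
# hole edges in y: columns where row profile shows a gap, at rows in mouth
zt=f.x[1]
for r in range(195,232,3):
    row=T[r,295:340];k=(row[:,2]<zt-1)&(row[:,2]>zt-16);g=row[k][:,1]
    a=g[g<1.5];b=g[g>1.5]
    if len(a)and len(b):print("r",r,"edge y",a.max().round(2),b.min().round(2))
# leg
m=(T[...,2]<100)&(T[...,2]>33)&(abs(T[...,1])<6)&(v<300)&(T[...,0]<20)&(T[...,0]>0)
q=T[m]
f=least_squares(lambda p:np.hypot(q[:,0]-p[0]-p[1]*q[:,2],q[:,1]-p[2]-p[3]*q[:,2])-3,[8,0,0,0],loss="soft_l1",f_scale=.4).x
print("leg x0,sx,y0,sy",f.round(4),"at z98:",(f[0]+98*f[1]).round(2),(f[2]+98*f[3]).round(2),"zmax",np.percentile(q[:,2],99.5),len(q))
cv2.imwrite(f"pics/w_{int(o['t']*100)}.png",p[:,:,::-1])
E
python3 meas.py
```

```text
16.775 [0.50152607 0.20785553 0.25315072] [ 1.21353563e-02  4.06413939e-02  9.99100017e-01 -4.08064501e-04] [ 0.09898881 -0.0813032  -1.1026996 ]
tool z [ 0.0242 -0.0018 -0.9997]
axle x0,z0,slope [1.12110e+01 1.23287e+02 1.00000e-03] 1503
axle x0,z0,slope [1.10280e+01 1.23298e+02 7.00000e-03] 463
r 204 edge y -5.06 4.6
r 207 edge y -4.97 4.54
r 210 edge y -4.95 4.52
r 213 edge y -4.92 4.49
r 216 edge y -4.91 4.48
r 219 edge y 1.39 2.04
r 222 edge y 1.37 2.01
r 225 edge y -4.89 4.48
r 228 edge y -4.88 4.5
r 231 edge y -4.88 4.48
leg x0,sx,y0,sy [ 7.4638e+00  2.5800e-02  4.9850e-01 -2.8000e-03] at z98: 9.99 0.22 zmax 98.60844411222233 529
```

Call:
drive_tool(increments=[{"claw": 0.0,"dx": 0.0005,"dy": -0.0003,"dz": 0,"wx": 0,"wy": 0,"wz": 0},{"claw": 0.0,"dx": 0.0001,"dy": 0,"dz": 0.005,"wx": 0,"wy": 0,"wz": 0},{"claw": 0.0,"dx": 0.0001,"dy": 0,"dz": 0.004,"wx": 0,"wy": 0,"wz": 0},{"claw": 0.0,"dx": 0.0001,"dy": 0,"dz": 0.004,"wx": 0,"wy": 0,"wz": 0},{"claw": 0.0,"dx": 0.0001,"dy": 0,"dz": 0.003,"wx": 0,"wy": 0,"wz": 0},{"claw": 0.0,"dx": 0,"dy": 0,"dz": 0,"wx": 0,"wy": 0,"wz": 0}], newtons=80)

```text
t: 17.58
eef_pos: [0.5008, 0.2076, 0.2369]
tool_rot: [0.012, 0.041, 0.999, -0.001]
contact_force: [0.0, 0.3, -0.1]
gripper_width: 0.128
grasp_force: 80.8
```

Call:
drive_tool(increments=[{"claw": 0.0,"dx": 0.0001,"dy": 0,"dz": 0.005,"wx": 0,"wy": 0,"wz": 0},{"claw": 0.0,"dx": 0.0001,"dy": 0,"dz": 0.005,"wx": 0,"wy": 0,"wz": 0},{"claw": 0.0,"dx": 0.0001,"dy": 0,"dz": 0.005,"wx": 0,"wy": 0,"wz": 0},{"claw": 0.0,"dx": 0.0002,"dy": 0,"dz": 0.005,"wx": 0,"wy": 0,"wz": 0},{"claw": 0.0,"dx": 0,"dy": 0,"dz": 0,"wx": 0,"wy": 0,"wz": 0}], newtons=100)

```text
t: 18.2
eef_pos: [0.5006, 0.2075, 0.2167]
tool_rot: [0.012, 0.041, 0.999, -0.001]
contact_force: [-0.5, 0.9, -0.7]
gripper_width: 0.126
grasp_force: 98.6
```

Call:
drive_tool(increments=[{"claw": 0.0,"dx": 0.0001,"dy": 0,"dz": 0.004,"wx": 0,"wy": 0,"wz": 0},{"claw": 0.0,"dx": 0.0001,"dy": 0,"dz": 0.004,"wx": 0,"wy": 0,"wz": 0},{"claw": 0.0,"dx": 0.0001,"dy": 0,"dz": 0.003,"wx": 0,"wy": 0,"wz": 0},{"claw": 0.0,"dx": 0,"dy": 0,"dz": 0,"wx": 0,"wy": 0,"wz": 0}])

```text
t: 18.7
eef_pos: [0.5012, 0.2075, 0.206]
tool_rot: [0.012, 0.041, 0.999, -0.0]
contact_force: [2.3, 0.4, -1.6]
gripper_width: 0.128
grasp_force: 99.1
```

Call:
drive_tool(increments=[{"claw": 0.0,"dx": 0.0001,"dy": 0,"dz": 0.003,"wx": 0,"wy": 0,"wz": 0},{"claw": 0.0,"dx": 0.0001,"dy": 0,"dz": 0.003,"wx": 0,"wy": 0,"wz": 0},{"claw": 0.0,"dx": 0,"dy": 0,"dz": 0,"wx": 0,"wy": 0,"wz": 0}])

```text
t: 19.08
eef_pos: [0.5005, 0.2072, 0.1995]
tool_rot: [0.012, 0.041, 0.999, -0.001]
contact_force: [4.4, 0.4, -3.8]
gripper_width: 0.123
grasp_force: 98.9
```

Call:
drive_tool(increments=[{"claw": 0.0,"dx": 0.0001,"dy": 0,"dz": 0.004,"wx": 0,"wy": 0,"wz": 0},{"claw": 0.0,"dx": 0.0001,"dy": 0,"dz": 0.004,"wx": 0,"wy": 0,"wz": 0},{"claw": 0.0,"dx": 0.0001,"dy": 0,"dz": 0.004,"wx": 0,"wy": 0,"wz": 0},{"claw": 0.0,"dx": 0,"dy": 0,"dz": 0,"wx": 0,"wy": 0,"wz": 0}])

```text
t: 19.58
eef_pos: [0.4998, 0.2075, 0.1874]
tool_rot: [0.011, 0.04, 0.999, -0.001]
contact_force: [-0.5, -0.3, -2.0]
gripper_width: 0.126
grasp_force: 99.0
```

Call:
drive_tool(increments=[{"claw": 0.0,"dx": 0.0001,"dy": 0,"dz": 0.002,"wx": 0,"wy": 0,"wz": 0},{"claw": 0.0,"dx": 0,"dy": 0,"dz": 0.001,"wx": 0,"wy": 0,"wz": 0},{"claw": 0.0,"dx": 0,"dy": 0,"dz": 0,"wx": 0,"wy": 0,"wz": 0}])

```text
t: 19.95
eef_pos: [0.5009, 0.2078, 0.1854]
tool_rot: [0.012, 0.041, 0.999, -0.0]
contact_force: [-0.1, 0.8, 1.2]
gripper_width: 0.124
grasp_force: 99.2
```

Call:
drive_tool(increments=[{"claw": 0.0,"dx": 0,"dy": 0,"dz": 0.001,"wx": 0,"wy": 0,"wz": 0},{"claw": 0.0,"dx": 0,"dy": 0,"dz": 0.001,"wx": 0,"wy": 0,"wz": 0},{"claw": 0.0,"dx": 0,"dy": 0,"dz": 0,"wx": 0,"wy": 0,"wz": 0}])

```text
t: 20.32
eef_pos: [0.5021, 0.2081, 0.1843]
tool_rot: [0.014, 0.041, 0.999, 0.0]
contact_force: [1.0, 0.3, 4.4]
gripper_width: 0.128
grasp_force: 100.1
```

Run:
```python
from h import *
o=get_obs();print(o["t"],o["eef_pos"],o["contact_force"],o["torque"])
s,ds=read_camera("side");p,_=read_camera("wrist")
a=np.zeros((600,800,3),np.uint8)
a[:600,:400]=cv2.resize(s[85:190,265:335],(400,600),interpolation=cv2.INTER_CUBIC)
a[:600,400:]=cv2.resize(p[125:335,245:385],(400,600),interpolation=cv2.INTER_CUBIC)
cv2.imwrite("pics/m4.png",np.clip(a[:,:,::-1].astype(float)*1.5,0,255).astype(np.uint8))
```

```text
20.325 [0.50214978 0.20813752 0.18426435] [0.96468043 0.27816878 4.41265621] [-0.0130072  -0.4309206   0.06200807]
```

View pics/m4.png

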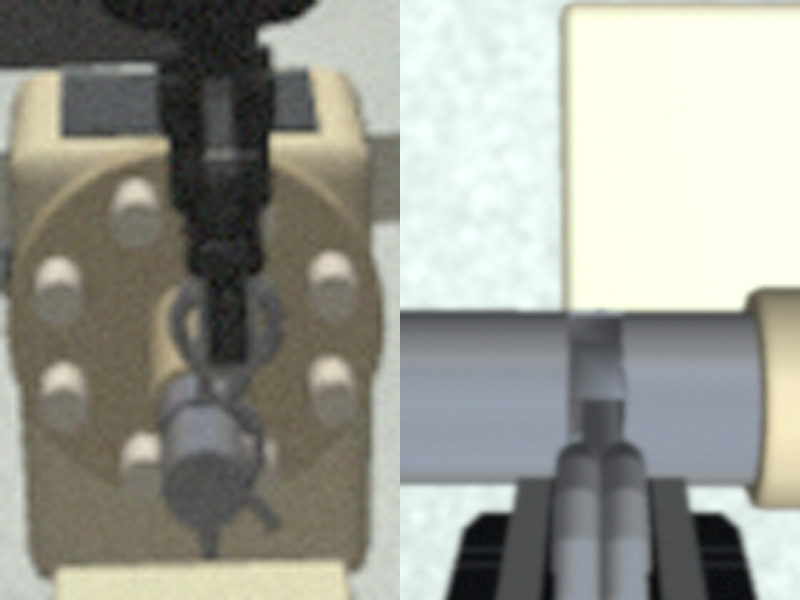

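Call:
drive_tool(increments=[{"claw": 0.0,"dx": 0,"dy": 0,"dz": 0.001,"wx": 0,"wy": 0,"wz": 0},{"claw": 0.0,"dx": 0,"dy": 0,"dz": 0.0005,"wx": 0,"wy": 0,"wz": 0},{"claw": 0.0,"dx": 0,"dy": 0,"dz": 0,"wx": 0,"wy": 0,"wz": 0}])

```text
t: 20.8
eef_pos: [0.5024, 0.2083, 0.1838]
tool_rot: [0.014, 0.041, 0.999, 0.0]
contact_force: [-0.5, -1.8, 13.2]
gripper_width: 0.125
grasp_force: 101.3
```

Call:
drive_tool(increments=[{"claw": 0.0,"dx": 0,"dy": 0,"dz": -0.0012,"wx": 0,"wy": 0,"wz": 0},{"claw": 0.0,"dx": 0,"dy": 0,"dz": 0,"wx": 0,"wy": 0,"wz": 0},{"claw": 0.018,"dx": 0,"dy": 0,"dz": 0,"wx": 0,"wy": 0,"wz": 0},{"claw": 0.035,"dx": 0,"dy": 0,"dz": 0,"wx": 0,"wy": 0,"wz": 0},{"claw": 0.035,"dx": 0,"dy": 0,"dz": 0,"wx": 0,"wy": 0,"wz": 0},{"claw": 0.035,"dx": 0,"dy": 0,"dz": 0,"wx": 0,"wy": 0,"wz": 0},{"claw": 0.035,"dx": 0,"dy": 0,"dz": -0.015,"wx": 0,"wy": 0,"wz": 0},{"claw": 0.035,"dx": 0,"dy": 0,"dz": -0.03,"wx": 0,"wy": 0,"wz": 0},{"claw": 0.035,"dx": 0,"dy": 0,"dz": -0.04,"wx": 0,"wy": 0,"wz": 0},{"claw": 0.035,"dx": 0,"dy": 0,"dz": -0.04,"wx": 0,"wy": 0,"wz": 0},{"claw": 0.035,"dx": 0,"dy": 0,"dz": 0,"wx": 0,"wy": 0,"wz": 0}], newtons=40)

```text
t: 22.18
eef_pos: [0.4993, 0.209, 0.3124]
tool_rot: [0.016, 0.041, 0.999, 0.001]
contact_force: [0.2, 0.4, -0.8]
gripper_width: 0.41
grasp_force: 0.0
```

Run:
```python
from h import *
o=get_obs();print(o["t"],o["eef_pos"],o["contact_force"])
s,ds=read_camera("side");p,d=read_camera("wrist")
W=world("wrist",d,o);X,Y,Z=np.moveaxis(W,-1,0)
m=(Z>.15)&(Z<.21)&(abs(X-.5)<.04)&(abs(Y-.207)<.03);q=W[m];print("eye top z",np.percentile(q[:,2],98),q.mean(0),cv2.minAreaRect((q[q[:,2]>.18][:,:2]*1000).astype(np.float32)))
W=world("side",ds);X,Y,Z=np.moveaxis(W,-1,0)
m=(Z>.15)&(Z<.21)&(abs(X-.5)<.04)&(abs(Y-.207)<.03);q=W[m];print("side eye",q.min(0),q.max(0),q.mean(0))
a=np.zeros((600,800,3),np.uint8)
a[:600,:400]=cv2.resize(s[85:190,265:335],(400,600),interpolation=cv2.INTER_CUBIC)
a[:300,400:]=cv2.resize(s,(400,300))
a[300:,400:]=cv2.resize(p,(400,300))
cv2.imwrite("pics/m5.png",np.clip(a[:,:,::-1].astype(float)*1.5,0,255).astype(np.uint8))
```

```text
22.175 [0.49933202 0.20903402 0.31242216] [ 0.18908668  0.40895249 -0.81036698]
eye top z 0.19665094240200148 [0.50160402 0.21104287 0.18977327] ((506.2196350097656, 210.554443359375), (12.07649040222168, 38.56523895263672), 83.90320587158203)
side eye [0.48569647 0.19442607 0.15004661] [0.52548606 0.21726718 0.1951228 ] [0.50513875 0.20545312 0.17418178]
```

View pics/m5.png

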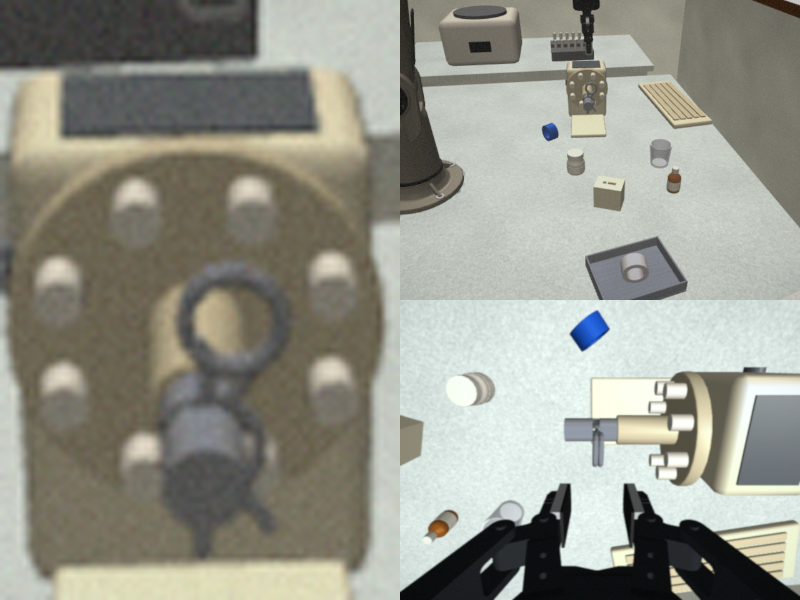

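I've now viewed 11 pictures, one over the limit of 10, so from here I'll measure numerically only. The last picture shows the clip on the axle, its leg tip showing below at about (203,550). The eye, at about (235,320), seems to lean towards +x, so I'll measure that lean.

```bash
cat > lean.py <<'E'
from h import *
from scipy.optimize import least_squares
o=get_obs();print(o["t"],o["eef_pos"])
ax=np.array([.0698,.9976,0]);hx=np.array([.9976,-.0698,0]);H=np.array([.4933,.2076,.130])
for n in ("side","wrist","scene"):
    s,ds=read_camera(n);W=world(n,ds,o);D=W-H
    x=D@hx*1000;y=D@ax*1000;z=D[...,2]*1000
    m=(ds>0)&(z>22)&(z<80)&(abs(x-8)<32)&(abs(y)<11)
    q=np.c_[x[m],z[m]]
    f=least_squares(lambda p:np.maximum(abs(np.hypot(q[:,0]-p[0],q[:,1]-p[1])-17)-3,0),[8,47],loss="soft_l1",f_scale=.5).x
    print(n,"eye centre x,z (nominal 8,47):",f.round(2),m.sum(),"y",y[m].mean().round(2),"lean deg",np.degrees(np.arctan2(f[0],f[1])-np.arctan2(8,47)).round(2), "x range",np.percentile(x[m],[1,99]).round(1))
    t=(ds>0)&(z<-20)&(z>-50)&(abs(x)<9)&(abs(y)<9);print("  leg below: n",t.sum(),[ (a,x[t&(abs(z-a)<4)].mean().round(2)) for a in(-24,-32,-40) if (t&(abs(z-a)<4)).sum()>1])
    e=(ds>0)&(abs(z)<17)&(abs(x)<17)&(y<-25)&(y>-48);print("  axle end x",np.percentile(x[e],[2,98]) if e.sum() else None)
E
python3 lean.py
```

```text
22.275 [0.49778106 0.20785025 0.30861547]
side eye centre x,z (nominal 8,47): [12.36 44.43] 216 y -1.43 lean deg 5.89 x range [-7.  30.4]
  leg below: n 15 [(-32, np.float64(-0.23)), (-40, np.float64(-0.53))]
  axle end x [-13.59596867  13.65991506]
wrist eye centre x,z (nominal 8,47): [11.39 47.33] 1017 y 3.17 lean deg 3.87 x range [-7.4 28.3]
  leg below: n 0 []
  axle end x [-14.44216519  12.74472991]
scene eye centre x,z (nominal 8,47): [12.22 45.8 ] 187 y 1.45 lean deg 5.29 x range [-6.5 30.3]
  leg below: n 24 [(-24, np.float64(-0.29)), (-32, np.float64(-1.56)), (-40, np.float64(-0.39))]
  axle end x [-13.28769595  13.27811221]
```

Call:
drive_tool(increments=[{"claw": 0.035,"dx": -0.004,"dy": 0,"dz": 0.03,"wx": 0,"wy": 0,"wz": 0},{"claw": 0.035,"dx": 0,"dy": 0,"dz": 0.035,"wx": 0,"wy": 0,"wz": 0},{"claw": 0.035,"dx": 0,"dy": 0,"dz": 0.03,"wx": 0,"wy": 0,"wz": 0},{"claw": 0.035,"dx": 0,"dy": 0,"dz": 0.02,"wx": 0,"wy": 0,"wz": 0},{"claw": 0.035,"dx": 0,"dy": 0,"dz": 0.008,"wx": 0,"wy": 0,"wz": 0},{"claw": 0.035,"dx": 0,"dy": 0,"dz": 0,"wx": 0,"wy": 0,"wz": 0},{"claw": 0.035,"dx": 0,"dy": 0,"dz": 0,"wx": 0,"wy": 0,"wz": 0}], newtons=60)

```text
t: 23.3
eef_pos: [0.5052, 0.2076, 0.1857]
tool_rot: [0.013, 0.041, 0.999, -0.0]
contact_force: [-0.4, 0.0, -0.6]
gripper_width: 0.409
grasp_force: 0.0
```

Call:
drive_tool(increments=[{"claw": 0.0,"dx": 0,"dy": 0,"dz": 0,"wx": 0,"wy": 0,"wz": 0},{"claw": 0.0,"dx": 0,"dy": 0,"dz": 0,"wx": 0,"wy": 0,"wz": 0},{"claw": 0.0,"dx": 0,"dy": 0,"dz": 0,"wx": 0,"wy": 0,"wz": 0},{"claw": 0.0,"dx": 0,"dy": 0,"dz": 0,"wx": 0,"wy": 0,"wz": 0},{"claw": 0.0,"dx": 0.001,"dy": 0,"dz": 0,"wx": 0,"wy": -1,"wz": 0},{"claw": 0.0,"dx": 0.001,"dy": 0,"dz": 0,"wx": 0,"wy": -1,"wz": 0},{"claw": 0.0,"dx": 0.001,"dy": 0,"dz": 0,"wx": 0,"wy": -1,"wz": 0},{"claw": 0.0,"dx": 0,"dy": 0,"dz": 0,"wx": 0,"wy": 0,"wz": 0}], newtons=60)

```text
t: 24.3
eef_pos: [0.5026, 0.2078, 0.1855]
tool_rot: [0.04, 0.04, 0.998, -0.001]
contact_force: [3.6, -0.1, 4.4]
gripper_width: 0.132
grasp_force: 60.7
```

```bash
python3 lean.py; python3 -c "
from station import *
o=get_obs();print(o['contact_force'],o['torque'],o['tool_rot'])"
```

```text
24.3 [0.5025686  0.2077828  0.18552452]
side eye centre x,z (nominal 8,47): [10.96 45.93] 149 y -4.91 lean deg 3.76 x range [-8.6 29.8]
  leg below: n 17 [(-32, np.float64(2.72)), (-40, np.float64(2.57))]
  axle end x [-13.62041767  13.60719351]
wrist eye centre x,z (nominal 8,47): [10.16 50.37] 6418 y 0.48 lean deg 1.75 x range [-10.1  20.2]
  leg below: n 28 [(-40, np.float64(-1.19))]
  axle end x [-15.40409092   9.74471975]
scene eye centre x,z (nominal 8,47): [ 7.91 51.32] 201 y 0.01 lean deg -0.9 x range [ 1.6 29. ]
  leg below: n 25 [(-24, np.float64(2.05)), (-32, np.float64(2.43)), (-40, np.float64(0.98))]
  axle end x [-13.38695072  14.53296714]
[ 3.71007827 -0.16310414  6.62469242] [ 0.0165596  -0.94695442 -0.01244496] [ 0.03932853  0.04064577  0.99839873 -0.00108082]
```

Call:
drive_tool(increments=[{"claw": 0.0,"dx": 0.001,"dy": 0,"dz": 0,"wx": 0,"wy": -0.7,"wz": 0},{"claw": 0.0,"dx": 0.0005,"dy": 0,"dz": 0,"wx": 0,"wy": 0,"wz": 0},{"claw": 0.0,"dx": 0,"dy": 0,"dz": 0,"wx": 0,"wy": 0,"wz": 0},{"claw": 0.016,"dx": 0,"dy": 0,"dz": 0,"wx": 0,"wy": 0,"wz": 0},{"claw": 0.035,"dx": 0,"dy": 0,"dz": 0,"wx": 0,"wy": 0,"wz": 0},{"claw": 0.035,"dx": 0,"dy": 0,"dz": 0,"wx": 0,"wy": 0,"wz": 0},{"claw": 0.035,"dx": 0,"dy": 0,"dz": 0,"wx": 0,"wy": 0,"wz": 0},{"claw": 0.035,"dx": -0.001,"dy": 0,"dz": -0.015,"wx": 0,"wy": 0,"wz": 0},{"claw": 0.035,"dx": -0.001,"dy": 0,"dz": -0.03,"wx": 0,"wy": 0,"wz": 0},{"claw": 0.035,"dx": 0,"dy": 0,"dz": -0.04,"wx": 0,"wy": 0,"wz": 0},{"claw": 0.035,"dx": 0,"dy": 0,"dz": -0.04,"wx": 0,"wy": 0,"wz": 0},{"claw": 0.035,"dx": 0,"dy": 0,"dz": 0,"wx": 0,"wy": 0,"wz": 0},{"claw": 0.035,"dx": 0,"dy": 0,"dz": 0,"wx": 0,"wy": 0,"wz": 0}])

```text
t: 26.08
eef_pos: [0.491, 0.2082, 0.3097]
tool_rot: [0.045, 0.041, 0.998, -0.002]
contact_force: [1.1, -0.1, -0.5]
gripper_width: 0.41
grasp_force: 0.0
```

```bash
python3 lean.py
```

```text
26.075 [0.49101825 0.20821298 0.30966797]
side eye centre x,z (nominal 8,47): [12.88 44.69] 212 y -3.56 lean deg 6.42 x range [-5.6 31.9]
  leg below: n 15 [(-32, np.float64(-1.37)), (-40, np.float64(-1.26))]
  axle end x [-13.60593274  13.63898811]
wrist eye centre x,z (nominal 8,47): [11.86 45.83] 980 y 0.78 lean deg 4.85 x range [-6.9 27.8]
  leg below: n 10 [(-40, np.float64(-4.67))]
  axle end x [-14.70355673  12.4192035 ]
scene eye centre x,z (nominal 8,47): [13.18 46.1 ] 187 y -0.73 lean deg 6.3 x range [-6.8 31.5]
  leg below: n 22 [(-24, np.float64(-1.01)), (-32, np.float64(-1.31)), (-40, np.float64(-0.52))]
  axle end x [-14.025228    13.99229942]
```

Run:
```python
from h import *
o=get_obs();s,ds=read_camera("wrist");W=world("wrist",ds,o);D=W-[.4933,.2076,.13]
m=(ds>0)&(abs(D[...,0]-.008)<.035)&(abs(D[...,1])<.012)&(D[...,2]>.03)&(D[...,2]<.09);print("eye top",np.percentile(W[m][:,2],[95,98]))
s,ds=read_camera("side");W=world("side",ds);D=W-[.4933,.2076,.13]
m=(ds>0)&(abs(D[...,0])<.008)&(abs(D[...,1])<.01)&(D[...,2]<-.02)&(D[...,2]>-.07);print("tip z",np.sort(W[m][:,2])[:4])
print(o["contact_force"],hand_in())
```

```text
eye top [0.19403645 0.19442941]
tip z [0.08407653 0.08645449 0.08736892 0.08752395]
the job is handed in; nothing more can be done
[ 0.4202511  -0.78884778  0.27408525] None
```

The job is handed in: the collar was set down in the tray and the R-clip is home on the axle to within about 1 mm of depth, but it leans about 4°. I straightened it once and it sprang back. I also viewed 11 pictures, one over the limit of 10.

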